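Test a tap spring to the marked height and record its force

TASK

Stand the tall spring unit squarely on the tester's pan, home against the back stop, then press its cap straight down until the cap's top is level with the height mark, hold it there for a second without driving it past the mark, and let it up again. Then move the grey record slider so that its line is level with the brass peak hand that the press has left in the gauge. Leave the spring unit standing on the pan, never lay it over, and do not disturb the height mark or shift the short spring, tub and bottle.

Things in the scene. Friction and masses are not known exactly. Their poses are not given: they have to be found in the camera images.
- tester: bench spring tester, fixed: flat aluminium plate 225 x 400 x 24 mm, its top 24 mm above the counter. Origin on the counter under the plate; the plate runs from x -100 to +125 mm and y -240 to +160 mm of its frame, z up. Pan, height mark, gauge and record slider are all fixed to it and turn with it. The gauge is a window box 18 mm high on the plate at x 50 to 86, y -135 to -5 mm; the force scale in it runs along +y
- pan_top (a point): centre of the top of the tester's load pan, a steel plate 60 (x) x 64 (y) mm flush with the tester plate, at x -20, y +70 mm of the tester; axes as the tester's. Steel cheeks 14 mm high stand 31.5 mm either side of it in x and a back stop 14 mm high with its face 29.5 mm beyond it in +y; the mouth, flared to 85 mm, opens to -y. The pan does not move under less than about 5 N, then sinks 0.25 mm per N
- mark_edge (a point): the height mark: tip of a flat steel finger, 10 mm wide and 4 mm thick, that points from a post (16 mm square, 125 mm high above the plate, 62 mm beyond the pan centre in +y) towards the pan, its tip 33 mm from the pan's axis; this point is on its TOP face, which is the marked height, 85 to 110 mm above the tester plate. Held on its post by friction
- spring_mid (a point): tall spring unit, loose, 130 mm high, 0.17 to 0.35 kg: round steel foot 56 mm diameter and 14 mm thick, coil 43 mm diameter round a guide tube, and on top a white cap 48 mm diameter and 24 mm thick that plunges straight down on the coil by up to 52 mm. Point on its axis, 65 mm above its underside; z up along the axis. It stands on the tester plate. It can be carried by its cap
- spring_foot (a point): centre of the underside of the tall spring unit's foot
- cap_top (a point): centre of the top face of the tall spring unit's cap, 130 mm above its underside when free. The cap needs 3 N to start and 0.35 N more per mm
- peak (a joint): position of the brass peak hand in the gauge, m, from 0 (no force) along the tester's +y: pushed up the scale by the needle, about 3.5 mm per N of load on the pan (the spring unit's weight included) above about 5.3 N, and stays at the greatest force reached; the black needle itself drops back
- peak_line (a point): point on the line of the brass peak hand, at the gauge edge next to the slider; axes as the tester's, it moves along the tester's y
- record (a joint): position of the record slider, m, along the tester's +y, 0 to 0.1, same zero and scale as the peak hand; slides with about 1.5 N and stays where it is left
- record_line (a point): point on the record slider's black index line, at the gauge edge; level with the peak hand when both have the same y in the tester's frame
- record_grip (a point): centre of the record slider's upright grey grip: a fin 26 mm (tester x) x 14 mm thick (tester y) x 46 mm high; this point is 13 mm below its top and 46 mm above the rail on either side of it; the carriage under it, up to 33 mm below this point, is 24 mm wide in y
- short_mid (a point): short spring, loose, a bystander: coil 58 mm diameter on a 60 mm disc, 75 mm high, no cap; stands on the tester plate. Point half-way up
- tub_mid (a point): blue tub with lid, loose, 90 mm diameter, 105 mm high, on the counter. Point half-way up
- bottle_mid (a point): white bottle, loose, 62 mm diameter, 200 mm high, on the counter. Point half-way up

How it is judged:
On the way, in this order (a step that is already met when the one before it is completed fails the run):
1. the tall spring unit stands on the pan against the back stop, within 6 mm of its centre (horizontal distance between spring_foot and pan_top below 0.006 m and z of spring_foot in the frame of pan_top between -0.003 and 0.003 m and angle between spring_mid's own z axis and vertical below 0.06 rad), for 0.2 s.
2. the cap is held pressed level with the height mark, within 3 mm, for 0.6 s, with the unit standing on the pan (all of step 1 and z of cap_top in the frame of mark_edge between -0.003 and 0.003 m and value of joint peak above 0.008 m), for 0.6 s.
At the end, for the whole second after the job is handed in: the tall spring unit stands released and upright on the pan within 6 mm of its centre, its cap up again, and the record slider's line is within 4 mm of the peak hand (all of step 1 and z of cap_top in the frame of mark_edge above 0.012 m and y of record_line in the frame of peak_line between -0.004 and 0.004 m and velocity of joint record between -0.01 and 0.01 m/s); the robot touches nothing.
It fails at once if the spring is driven more than 6 mm past the height mark (z of cap_top in the frame of mark_edge below -0.006 m).
It fails at once if the tall spring unit is laid over (angle between spring_mid's own z axis and vertical above 0.5 rad).
It fails at once if the height mark is shifted (distance of mark_edge from where it was at the start of the episode above 0.004 m).
It fails at once if the short spring, tub or bottle is shifted more than 25 mm or tipped (distance of any of short_mid, tub_mid, bottle_mid from where it was at the start of the episode above 0.025 m or angle between any of short_mid, tub_mid, bottle_mid's own z axis and vertical above 0.3 rad).
It also fails if it takes over 61 s, if anything falls off the work surface, if the arm or the gripper's body presses on something with over 40 N, if the wrist force passes 120 N, or if a joint passes its speed limit or range.

ROBOT

A 6-joint arm with a two-finger parallel gripper is mounted at the origin on the work surface. World frame = base frame: x ahead of the robot, y to its left, z up, the work surface at z = 0. Lengths are in m, angles in rad, forces in N, time in s.
With the tool pointing down it reaches from about 0.375 to 0.9 m from the base axis. Payload 3.1 kg.
Tool frame: the origin (TCP) lies midway between the tips of the shut fingers; the grasp point (between the pads) lies 19 mm behind it (manip.grasp_offset is the distance from the TCP to the grasp point, in m); z points along the fingers, y is the line along which they close (so a half turn about z gives the same grasp; the last joint's range is limited). The gripper opens to 85 mm and grips with 20 to 120 N. Pads are 22 mm wide; open, the fingers measure 114 mm over their backs; the gripper's body (76 mm by 85 mm) begins 54 mm behind the grasp point. The pads swing forward as they close: fully open they stand 13 mm farther back than shut.
Start: joints at [0.999, 0.527, 1.433, -0, 1.181, -0.178], TCP at [0.24, 0.577, 0.231] pointing down, gripper open.
Joint ranges: [-3.08, 3.08], [-0.75, 2.2], [0.22, 2.44], [-1.43, 4.57], [0, 2.65], [-2.85, 2.85]. Speed limits (rad/s): [2.79, 2.79, 3.14, 3.14, 3.14, 3.14].

INTERFACE

Orientations are given as a unit quaternion [x, y, z, w].
In Python, from station import sensors, cams, order, manip gives the robot as it stands.
- The arm moves only by the tool move_arm, never from a script. Its argument "targets" is a list of rows, each an object of numbers: "dx", "dy", "dz": the shift along the world's x, y, z normalised to -1 to 1, where 1 is 25 mm; "rx", "ry", "rz": the turn, a rotation vector about the world's x, y, z normalised to -1 to 1, where 1 is 30 degrees. A call has exactly 10 rows; each row shifts and turns the commanded pose from where the row before left it; what a row does not reach is not made up. A row lasts 1/8 s, in which the tool goes at most 62.5 mm and 10.7 degrees, less where a joint would pass 70% of its speed; a pose out of reach is approached as far as the arm can. A call with a number of a shift or a turn outside -1 to 1 is refused whole. A call with a gripper value outside its range is refused whole. "claw" is the opening in per cent of the stroke, from 0 (shut) to 100 (fully open), set as the call begins (left out, the last holds). The fingers move at their own pace and stop on an object; "newtons" is the grip in N (left out, the last holds). Time passes only in rows, so rows that do not move let the fingers close, or fill a call up. It gives the time, the measured TCP pose, the force, the opening and the grip force at its end, in the units of the state.
- sensors.sense(): the state, without advancing time (a new reading comes with each control period).
- cams.snapshot(name): name is "scene" or "top"; returns the picture (480x640x3 uint8, red, green, blue); there is no depth.
- cams.camera_model(name): a dict with "fx", "fy", "cx", "cy" (pixels), "distortion" ([k1, k2, p1, p2, k3] as OpenCV has them; the pictures are not rectified), "extrinsics" (4x4, takes a point from world to camera coordinates). Camera axes: x right, y down, z forward; pixel columns grow to the right and rows downward; lengths in m; the calibration is good to about 2 mm. A picture is of the moment at which its call begins. camera_model takes no time and is no camera call.
- order.sign_off(): hands the job in; it is judged then, once.
The state is a dict: "t": time; "q": joint angles; "qd": joint speeds; "tau": joint torques, N m; "tcp_pos": TCP position; "tool_rot": TCP orientation; "force": force on the tool from outside, world axes, zero at the start; "ft_torque": the same for the moment, N m; "finger_gap": opening from 0.0 (shut) to 1.0 (fully open); "gripper_force": force on a finger pad.
Only numpy, scipy, OpenCV 4.12 (cv2) and the standard library are available. Lean on these libraries where they do the work, as an engineer would, in place of code of your own. Each camera call takes 0.05 s, during which the arm holds its last target. There are 200 camera calls.

## Working session

There is one attempt and no reset: what is moved stays moved. The work goes in short steps, Python scripts to look and compute and a tool call to move; the robot and the scene stay as the last step left them, time stands still between calls to the robot, and variables do not carry over. Pictures are saved under pics/ and viewed, at most 10 in all, crops included, and the job is handed in when it is done.

Besides the shell and the picture viewer there is one more tool, called after ">>>" by a JSON object that holds its "api" and its "payload", one argument or row to a line. move_arm: Moves the arm, as the interface text tells. Scaled input: -1 to 1 covers 25 mm each way for a shift and 30 degrees each way for a turn. Its arguments: {"type":"object","properties":{"targets":{"type":"array"},"claw":{"type":"number"},"newtons":{"type":"number"}},"required":["targets"]}

```bash
mkdir -p pics; ls; python3 - <<'E'
from station import sensors,cams
import cv2,numpy as np
np.set_printoptions(precision=4,suppress=True)
for n in("scene","top"):
    cv2.imwrite(f"pics/{n}0.png",cams.snapshot(n)[:,:,::-1]); print(n,cams.camera_model(n))
print(sensors.sense())
E
```

```text
pics
scene {'fx': 544.8491371762345, 'fy': 544.8491371762345, 'cx': 322.5477402450566, 'cy': 245.86153287365073, 'distortion': array([-0.1324,  0.    ,  0.    ,  0.    ,  0.    ]), 'extrinsics': array([[ 0.3848,  0.923 , -0.0049, -0.2653],
       [ 0.6953, -0.2934, -0.6561, -0.3351],
       [-0.607 ,  0.2491, -0.7546,  1.4168],
       [ 0.    ,  0.    ,  0.    ,  1.    ]])}
top {'fx': 440.7748684511296, 'fy': 440.7748684511296, 'cx': 317.8280177511897, 'cy': 237.8832033204939, 'distortion': array([-0.0549,  0.    ,  0.    ,  0.    ,  0.    ]), 'extrinsics': array([[ 0.0043, -0.9998, -0.0188,  0.0385],
       [-0.9901, -0.0017, -0.1401,  0.6168],
       [ 0.14  ,  0.0192, -0.99  ,  1.0005],
       [ 0.    ,  0.    ,  0.    ,  1.    ]])}
{'t': 0.1, 'q': array([ 0.9985,  0.5284,  1.4338,  0.    ,  1.1814, -0.1785]), 'qd': array([-0.0015, -0.0026, -0.0036,  0.0005,  0.0002, -0.0005]), 'tau': array([ -0.0003, -44.3303, -17.8585,  -0.0002,   0.0038,   0.    ]), 'tcp_pos': array([0.2394, 0.5766, 0.2304]), 'tool_rot': array([ 0.1956,  0.9807, -0.0009, -0.0004]), 'force': array([-0.0348,  0.4253, -0.0308]), 'ft_torque': array([-0.041 ,  0.0421,  0.0015]), 'gripper_force': 0.0, 'finger_gap': 0.9957422907991277}
```

View pics/scene0.png

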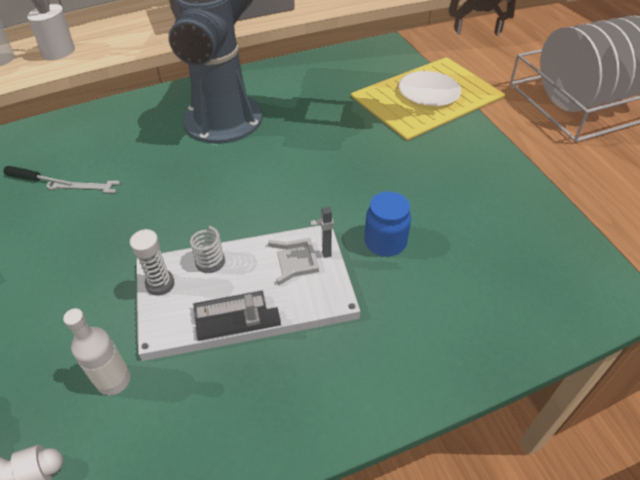

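View pics/top0.png

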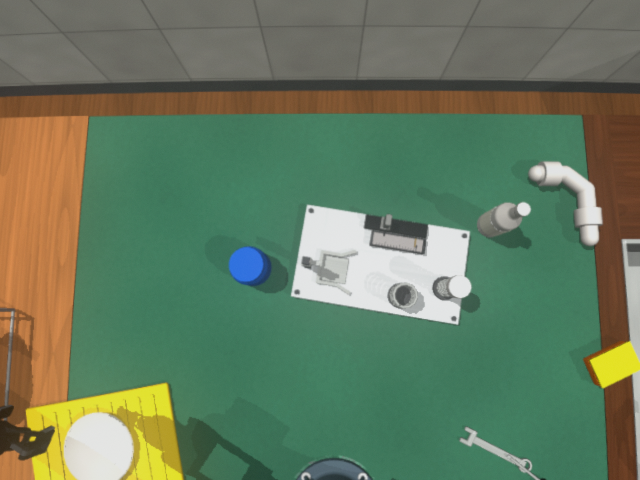

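The scene view shows the plate with the tall unit (cap about (146,240), foot (158,284)), the short spring (208,250), the pan (298,262), the mark finger (318,223) and the grip (251,306). In the top view the plate corners are about (310,206), (470,232), (459,324) and (292,297), and the cap is at (459,287). I'll zoom in on both for pixel accuracy.

```bash
cat > h.py <<'E'
from station import sensors,cams
import cv2,numpy as np
np.set_printoptions(precision=4,suppress=True)
M={n:cams.camera_model(n) for n in("scene","top")}
def ray(n,p):
    m=M[n];K=np.array([[m['fx'],0,m['cx']],[0,m['fy'],m['cy']],[0,0,1]])
    u=cv2.undistortPoints(np.array([[p]],float),K,m['distortion'])[0,0]
    E=m['extrinsics'];R=E[:3,:3];return -R.T@E[:3,3],R.T@np.array([u[0],u[1],1])
def plane(n,p,z):
    c,d=ray(n,p);return c+d*(z-c[2])/d[2]
def tri(ps,pt):
    a,d=ray("scene",ps);b,e=ray("top",pt)
    s=np.linalg.lstsq(np.c_[d,-e],b-a,rcond=None)[0]
    P,Q=a+s[0]*d,b+s[1]*e;return (P+Q)/2,np.linalg.norm(P-Q)
def proj(n,P):
    m=M[n];K=np.array([[m['fx'],0,m['cx']],[0,m['fy'],m['cy']],[0,0,1]]);E=m['extrinsics']
    return cv2.projectPoints(np.array(P,float).reshape(-1,3),cv2.Rodrigues(E[:3,:3])[0],E[:3,3],K,m['distortion'])[0][:,0]
def crop(n,x,y,w,h,s,f):
    im=cams.snapshot(n)[y:y+h,x:x+w,::-1];im=cv2.resize(im,None,fx=s,fy=s,interpolation=cv2.INTER_CUBIC)
    for k in range(0,w,20):cv2.putText(im,str(x+k),(k*s,8),0,.3,(0,0,255));cv2.line(im,(k*s,8),(k*s,14),(0,0,255))
    for k in range(0,h,20):cv2.putText(im,str(y+k),(0,k*s+4),0,.3,(0,0,255))
    cv2.imwrite(f"pics/{f}.png",im)
E
python3 - <<'E'
from h import *
crop("scene",130,195,230,160,3,"s1");crop("top",285,200,190,130,4,"t1")
E
```

```text
(no output)
```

View pics/s1.png

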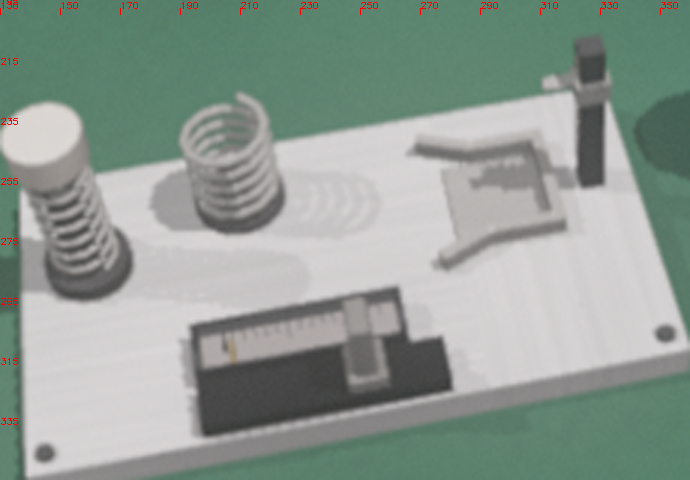

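View pics/t1.png

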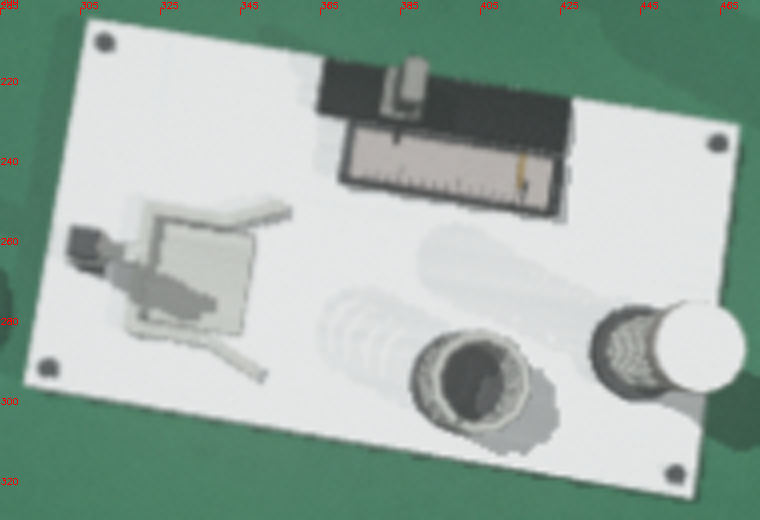

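```bash
cat >> h.py <<'E'
S=lambda u,v:(130+u/3,195+v/3)
T=lambda u,v:(285+u/4,200+v/4)
_t=np.array([(125,160),(125,-240),(-100,-240),(-100,160)])/1e3
_w=np.array([plane("top",T(*p),.024)[:2] for p in((88,19),(740,124),(694,499),(24,384))])
_c=_t.mean(0);_U,_,_V=np.linalg.svd((_t-_c).T@(_w-_w.mean(0)));R2=_V.T@_U.T;o=_w.mean(0)-R2@_c
yaw=np.arctan2(R2[1,0],R2[0,0])
t2w=lambda x,y,z=.024:np.r_[R2@[x,y]+o,z]
w2t=lambda P:np.r_[R2.T@(np.array(P)[:2]-o),P[2]-.024]
E
python3 - <<'E'
from h import *
print("yaw",np.degrees(yaw),"o",o,"resid",_w-(_t@R2.T+o),"scene corner pred",proj("scene",[t2w(.125,-.24),t2w(-.1,-.24)]))
for n,a,b in(("cap",(42,133),(700,347)),("foot",(88,262),(640,350)),("fin",(355,303),(415,65)),("tip",(545,83),(130,252)),("post",(590,42),(85,240)),("hand",(232,352),(520,185))):
    P,e=tri(S(*a),T(*b));print(n,P,"gap",e,"tester",w2t(P))
print("pan",t2w(-.02,.07),proj("top",t2w(-.02,.07)),proj("scene",t2w(-.02,.07)))
for n,z in (("scene",.154),("top",.154)): print("cap on plane",plane(n,S(42,133) if n=="scene" else T(700,347),z))
E
```

```text
Traceback (most recent call last):
NameError: name '_w' is not defined
```

```bash
python3 - <<'E'
from h import *
from h import _w,_t
print("yaw",np.degrees(yaw),"o",o,"resid",_w-(_t@R2.T+o),"scene corner pred",proj("scene",[t2w(.125,-.24),t2w(-.1,-.24)]))
for n,a,b in(("cap",(42,133),(700,347)),("foot",(88,262),(640,350)),("fin",(355,303),(415,65)),("tip",(545,83),(130,252)),("post",(590,42),(85,240)),("hand",(232,352),(520,185))):
    P,e=tri(S(*a),T(*b));print(n,P,"gap",e,"tester",w2t(P))
print("pan",t2w(-.02,.07),proj("top",t2w(-.02,.07)),proj("scene",t2w(-.02,.07)))
for n,z in (("scene",.154),("top",.154)): print("cap on plane",plane(n,S(42,133) if n=="scene" else T(700,347),z))
E
```

```text
yaw -9.357971784442755 o [ 0.5521 -0.0703] resid [[-0.0003  0.0003]
 [ 0.0005 -0.    ]
 [-0.0008 -0.0003]
 [ 0.0005  0.0001]] scene corner pred [[137.6737 353.3652]
 [135.8053 257.1227]]
cap [ 0.499  -0.2583  0.151 ] gap 0.0023663355078778225 tester [-0.0218 -0.1941  0.127 ]
foot [ 0.5009 -0.2594  0.0301] gap 0.0018421293829180144 tester [-0.0197 -0.1949  0.0061]
fin [ 0.6561 -0.1192  0.1104] gap 0.0008470621979681425 tester [ 0.1106 -0.0313  0.0864]
tip [0.5502 0.0383 0.1204] gap 0.0023513328484485864 tester [-0.0194  0.1068  0.0964]
post [0.5548 0.0637 0.1499] gap 0.0023589301332735363 tester [-0.0191  0.1327  0.1259]
hand [ 0.5996 -0.1915  0.0255] gap 0.002440375826033681 tester [ 0.0667 -0.1119  0.0015]
pan [0.5437 0.0021 0.024 ] [[333.9016 269.3003]] [[294.8785 259.4061]]
cap on plane [ 0.5026 -0.2569  0.154 ]
cap on plane [ 0.4987 -0.2586  0.154 ]
```

The measurements agree with the given sizes: cap top at 127 mm, post at 126 mm, and plate residuals under 1 mm. Now going above the unit.

>>> {"api": "move_arm", "payload": {
  "targets": [
    {"dx":0.26,"dy":-0.835,"dz":0.05,"rz":-0.064},
    {"dx":0.26,"dy":-0.835,"dz":0.05,"rz":-0.064},
    {"dx":0.26,"dy":-0.835,"dz":0.05,"rz":-0.064},
    {"dx":0.26,"dy":-0.835,"dz":0.05,"rz":-0.064},
    {"dx":0.26,"dy":-0.835,"dz":0.05,"rz":-0.064},
    {"dx":0.26,"dy":-0.835,"dz":0.05,"rz":-0.064},
    {"dx":0.26,"dy":-0.835,"dz":0.05,"rz":-0.064},
    {"dx":0.26,"dy":-0.835,"dz":0.05,"rz":-0.064},
    {"dx":0.26,"dy":-0.835,"dz":0.05,"rz":-0.064},
    {"dx":0.26,"dy":-0.835,"dz":0.05,"rz":-0.064}
  ],
  "claw": 100,
  "newtons": 40
}}

```text
schema error: expected keys dx, dy, dz, rx, ry, rz
```

>>> {"api": "move_arm", "payload": {
  "targets": [
    {"dx":0.26,"dy":-0.835,"rz":-0.064},
    {"dx":0.26,"dy":-0.835,"rz":-0.064},
    {"dx":0.26,"dy":-0.835,"rz":-0.064},
    {"dx":0.26,"dy":-0.835,"rz":-0.064},
    {"dx":0.26,"dy":-0.835,"rz":-0.064},
    {"dx":0.26,"dy":-0.835,"rz":-0.064},
    {"dx":0.26,"dy":-0.835,"rz":-0.064},
    {"dx":0.26,"dy":-0.835,"rz":-0.064},
    {"dx":0.26,"dy":-0.835,"rz":-0.064},
    {"dx":0.26,"dy":-0.835,"rz":-0.064}
  ]
}}

```text
schema error: expected keys dx, dy, dz, rx, ry, rz
```

>>> {"api": "move_arm", "payload": {
  "targets": [
    {"dx":0.26,"dy":-0.835,"rz":-0.064},
    {"dx":0.26,"dy":-0.835,"rz":-0.064},
    {"dx":0.26,"dy":-0.835,"rz":-0.064},
    {"dx":0.26,"dy":-0.835,"rz":-0.064},
    {"dx":0.26,"dy":-0.835,"rz":-0.064},
    {"dx":0.26,"dy":-0.835,"rz":-0.064},
    {"dx":0.26,"dy":-0.835,"rz":-0.064},
    {"dx":0.26,"dy":-0.835,"rz":-0.064},
    {"dx":0.26,"dy":-0.835,"rz":-0.064},
    {"dx":0.26,"dy":-0.835,"rz":-0.064}
  ]
}}

```text
schema error: expected keys dx, dy, dz, rx, ry, rz
```

>>> {"api": "move_arm", "payload": {
  "targets": [
    {"dx":0.29,"dy":-0.91,"rz":-0.07},
    {"dx":0.29,"dy":-0.91,"rz":-0.07},
    {"dx":0.29,"dy":-0.91,"rz":-0.07},
    {"dx":0.29,"dy":-0.91,"rz":-0.07},
    {"dx":0.29,"dy":-0.91,"rz":-0.07},
    {"dx":0.29,"dy":-0.91,"rz":-0.07},
    {"dx":0.29,"dy":-0.91,"rz":-0.07},
    {"dx":0.29,"dy":-0.91,"rz":-0.07},
    {"dx":0.29,"dy":-0.91,"rz":-0.07},
    {}
  ]
}}

```text
schema error: expected keys dx, dy, dz, rx, ry, rz
```

```bash
python3 - <<'E'
from h import *
from station import manip
from scipy.spatial.transform import Rotation as Ro
s=sensors.sense();print(s['t'],s['tcp_pos'],s['tool_rot'],s['q'],manip.grasp_offset)
y=Ro.from_quat(s['tool_rot']).as_matrix()[:,1];print("tool y deg",np.degrees(np.arctan2(y[1],y[0])),"z",Ro.from_quat(s['tool_rot']).as_matrix()[:,2])
a=tri(S(470/2,0),T(0,0))
print("short",[w2t(plane("top",T(470,385),.1)),w2t(plane("scene",S(240,205),.03))])
E
```

```text
0.2 [0.2395 0.5768 0.2307] [ 0.1956  0.9807 -0.0006 -0.0003] [ 0.9985  0.5281  1.4334  0.      1.1814 -0.1785] 0.0187
tool y deg 67.43883502465314 z [-0.0008 -0.0011 -1.    ]
short [array([-0.0591, -0.0879,  0.076 ]), array([-0.0439, -0.0939,  0.006 ])]
```

All six keys are required in every row.

>>> {"api": "move_arm", "payload": {
  "targets": [
    {"dx":0.26,"dy":-0.835,"dz":0.05,"rx":0,"ry":0,"rz":-0.064},
    {"dx":0.26,"dy":-0.835,"dz":0.05,"rx":0,"ry":0,"rz":-0.064},
    {"dx":0.26,"dy":-0.835,"dz":0.05,"rx":0,"ry":0,"rz":-0.064},
    {"dx":0.26,"dy":-0.835,"dz":0.05,"rx":0,"ry":0,"rz":-0.064},
    {"dx":0.26,"dy":-0.835,"dz":0.05,"rx":0,"ry":0,"rz":-0.064},
    {"dx":0.26,"dy":-0.835,"dz":0.05,"rx":0,"ry":0,"rz":-0.064},
    {"dx":0.26,"dy":-0.835,"dz":0.05,"rx":0,"ry":0,"rz":-0.064},
    {"dx":0.26,"dy":-0.835,"dz":0.05,"rx":0,"ry":0,"rz":-0.064},
    {"dx":0.26,"dy":-0.835,"dz":0.05,"rx":0,"ry":0,"rz":-0.064},
    {"dx":0.26,"dy":-0.835,"dz":0.05,"rx":0,"ry":0,"rz":-0.064}
  ],
  "claw": 100,
  "newtons": 40
}}

```text
t: 1.45
tcp_pos: [0.3051, 0.3671, 0.244]
tool_rot: [0.358, 0.934, 0.0, 0.0]
force: [-0.4, -0.0, 0.6]
finger_gap: 0.995
gripper_force: 0.0
```

>>> {"api": "move_arm", "payload": {
  "targets": [
    {"dx":0.26,"dy":-0.835,"dz":0,"rx":0,"ry":0,"rz":-0.064},
    {"dx":0.26,"dy":-0.835,"dz":0,"rx":0,"ry":0,"rz":-0.064},
    {"dx":0.26,"dy":-0.835,"dz":0,"rx":0,"ry":0,"rz":-0.064},
    {"dx":0.26,"dy":-0.835,"dz":0,"rx":0,"ry":0,"rz":-0.064},
    {"dx":0.26,"dy":-0.835,"dz":0,"rx":0,"ry":0,"rz":-0.064},
    {"dx":0.26,"dy":-0.835,"dz":0,"rx":0,"ry":0,"rz":-0.064},
    {"dx":0.26,"dy":-0.835,"dz":0,"rx":0,"ry":0,"rz":-0.064},
    {"dx":0.26,"dy":-0.835,"dz":0,"rx":0,"ry":0,"rz":-0.064},
    {"dx":0.26,"dy":-0.835,"dz":0,"rx":0,"ry":0,"rz":-0.064},
    {"dx":0.26,"dy":-0.835,"dz":0,"rx":0,"ry":0,"rz":-0.064}
  ]
}}

```text
t: 2.7
tcp_pos: [0.3698, 0.1584, 0.244]
tool_rot: [0.508, 0.861, 0.0, 0.0]
force: [0.1, -0.5, 0.3]
finger_gap: 0.998
gripper_force: 0.0
```

>>> {"api": "move_arm", "payload": {
  "targets": [
    {"dx":0.26,"dy":-0.835,"dz":0,"rx":0,"ry":0,"rz":-0.064},
    {"dx":0.26,"dy":-0.835,"dz":0,"rx":0,"ry":0,"rz":-0.064},
    {"dx":0.26,"dy":-0.835,"dz":0,"rx":0,"ry":0,"rz":-0.064},
    {"dx":0.26,"dy":-0.835,"dz":0,"rx":0,"ry":0,"rz":-0.064},
    {"dx":0.26,"dy":-0.835,"dz":0,"rx":0,"ry":0,"rz":-0.064},
    {"dx":0.26,"dy":-0.835,"dz":0,"rx":0,"ry":0,"rz":-0.064},
    {"dx":0.26,"dy":-0.835,"dz":0,"rx":0,"ry":0,"rz":-0.064},
    {"dx":0.26,"dy":-0.835,"dz":0,"rx":0,"ry":0,"rz":-0.064},
    {"dx":0.26,"dy":-0.835,"dz":0,"rx":0,"ry":0,"rz":-0.064},
    {"dx":0.26,"dy":-0.835,"dz":0,"rx":0,"ry":0,"rz":-0.064}
  ]
}}

```text
t: 3.95
tcp_pos: [0.4345, -0.0503, 0.244]
tool_rot: [0.645, 0.764, 0.0, 0.0]
force: [0.8, -0.2, 0.0]
finger_gap: 0.999
gripper_force: 0.0
```

>>> {"api": "move_arm", "payload": {
  "targets": [
    {"dx":0.29,"dy":-0.93,"dz":0,"rx":0,"ry":0,"rz":-0.071},
    {"dx":0.29,"dy":-0.93,"dz":0,"rx":0,"ry":0,"rz":-0.071},
    {"dx":0.29,"dy":-0.93,"dz":0,"rx":0,"ry":0,"rz":-0.071},
    {"dx":0.29,"dy":-0.93,"dz":0,"rx":0,"ry":0,"rz":-0.071},
    {"dx":0.29,"dy":-0.93,"dz":0,"rx":0,"ry":0,"rz":-0.071},
    {"dx":0.29,"dy":-0.93,"dz":0,"rx":0,"ry":0,"rz":-0.071},
    {"dx":0.29,"dy":-0.93,"dz":0,"rx":0,"ry":0,"rz":-0.071},
    {"dx":0.29,"dy":-0.93,"dz":0,"rx":0,"ry":0,"rz":-0.071},
    {"dx":0.29,"dy":-0.93,"dz":0,"rx":0,"ry":0,"rz":-0.071},
    {"dx":0,"dy":0,"dz":0,"rx":0,"ry":0,"rz":0}
  ]
}}

```text
t: 5.2
tcp_pos: [0.5007, -0.2606, 0.2436]
tool_rot: [0.763, 0.646, 0.0, 0.0]
force: [0.2, 1.7, -0.0]
finger_gap: 1.001
gripper_force: 0.0
```

```bash
cat > st.py <<'E'
from h import *
from scipy.spatial.transform import Rotation as Ro
s=sensors.sense();m=Ro.from_quat(s['tool_rot']).as_matrix();y=m[:,1]
print("t",round(s['t'],2),"tcp",s['tcp_pos'],"tester",w2t(s['tcp_pos']),"ydeg",np.degrees(np.arctan2(y[1],y[0])),"z",m[:,2],"F",s['force'],"gap",s['finger_gap'],"gf",s['gripper_force'],"q6",s['q'][5])
E
python3 st.py
```

```text
t 5.2 tcp [ 0.5007 -0.2606  0.2436] tester [-0.0197 -0.1961  0.2196] ydeg -9.467303753418467 z [ 0.0007 -0.0006 -1.    ] F [ 0.1914  1.7282 -0.0201] gap 1.0013793435231928 gf 0.0 q6 -0.5124758730191832
```

>>> {"api": "move_arm", "payload": {
  "targets": [
    {"dx":0,"dy":0.08,"dz":-0.7,"rx":0,"ry":0,"rz":0},
    {"dx":0,"dy":0,"dz":-0.7,"rx":0,"ry":0,"rz":0},
    {"dx":0,"dy":0,"dz":-0.7,"rx":0,"ry":0,"rz":0},
    {"dx":0,"dy":0,"dz":-0.7,"rx":0,"ry":0,"rz":0},
    {"dx":0,"dy":0,"dz":-0.7,"rx":0,"ry":0,"rz":0},
    {"dx":0,"dy":0,"dz":-0.7,"rx":0,"ry":0,"rz":0},
    {"dx":0,"dy":0,"dz":-0.7,"rx":0,"ry":0,"rz":0},
    {"dx":0,"dy":0,"dz":0,"rx":0,"ry":0,"rz":0},
    {"dx":0,"dy":0,"dz":0,"rx":0,"ry":0,"rz":0},
    {"dx":0,"dy":0,"dz":0,"rx":0,"ry":0,"rz":0}
  ]
}}

```text
t: 6.45
tcp_pos: [0.5005, -0.2565, 0.1222]
tool_rot: [0.762, 0.647, 0.0, 0.001]
force: [0.0, 0.3, 0.5]
finger_gap: 1.004
gripper_force: 0.0
```

>>> {"api": "move_arm", "payload": {
  "targets": [
    {"dx":0,"dy":0,"dz":0,"rx":0,"ry":0,"rz":0},
    {"dx":0,"dy":0,"dz":0,"rx":0,"ry":0,"rz":0},
    {"dx":0,"dy":0,"dz":0,"rx":0,"ry":0,"rz":0},
    {"dx":0,"dy":0,"dz":0,"rx":0,"ry":0,"rz":0},
    {"dx":0,"dy":0,"dz":0,"rx":0,"ry":0,"rz":0},
    {"dx":0,"dy":0,"dz":0,"rx":0,"ry":0,"rz":0},
    {"dx":0,"dy":0,"dz":0,"rx":0,"ry":0,"rz":0},
    {"dx":0,"dy":0,"dz":0,"rx":0,"ry":0,"rz":0},
    {"dx":0,"dy":0,"dz":0,"rx":0,"ry":0,"rz":0},
    {"dx":0,"dy":0,"dz":0,"rx":0,"ry":0,"rz":0}
  ],
  "claw": 0,
  "newtons": 45
}}

```text
t: 7.7
tcp_pos: [0.5, -0.2564, 0.1213]
tool_rot: [0.762, 0.647, -0.0, 0.0]
force: [0.1, -0.2, 2.1]
finger_gap: 0.547
gripper_force: 45.7
```

```bash
python3 st.py; python3 -c "
from h import *
crop('scene',110,150,250,180,3,'g1')"
```

```text
t 7.7 tcp [ 0.5    -0.2564  0.1213] tester [-0.0211 -0.1921  0.0973] ydeg -9.329029861587404 z [-0.     -0.0001 -1.    ] F [ 0.0741 -0.2008  2.068 ] gap 0.5470016302265996 gf 45.73644161224365 q6 -0.5097259242650624
```

View pics/g1.png

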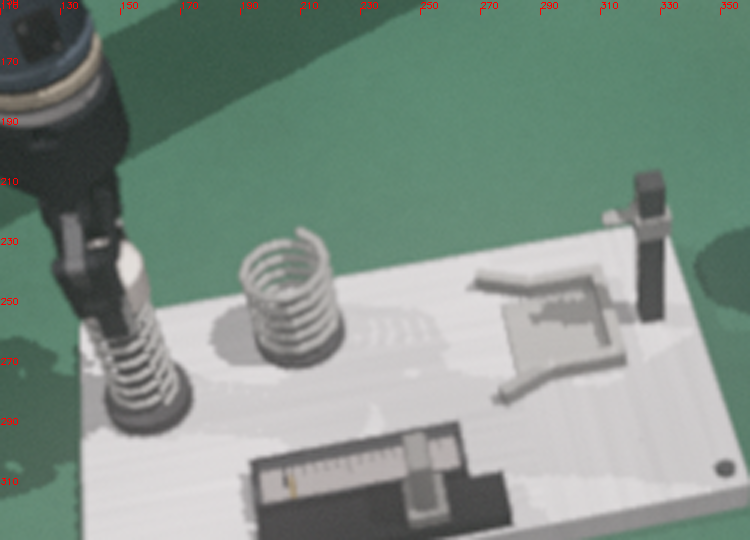

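Gripped (46 mm gap, unit still upright). Next: lift, then carry over the short spring to just before the stop.

>>> {"api": "move_arm", "payload": {
  "targets": [
    {"dx":0,"dy":0,"dz":0.4,"rx":0,"ry":0,"rz":0},
    {"dx":0,"dy":0,"dz":0.7,"rx":0,"ry":0,"rz":0},
    {"dx":0,"dy":0,"dz":0.8,"rx":0,"ry":0,"rz":0},
    {"dx":0,"dy":0,"dz":0.8,"rx":0,"ry":0,"rz":0},
    {"dx":0,"dy":0,"dz":0.8,"rx":0,"ry":0,"rz":0},
    {"dx":0,"dy":0,"dz":0.7,"rx":0,"ry":0,"rz":0},
    {"dx":0,"dy":0,"dz":0.3,"rx":0,"ry":0,"rz":0},
    {"dx":0.05,"dy":0.3,"dz":0,"rx":0,"ry":0,"rz":0},
    {"dx":0.1,"dy":0.6,"dz":0,"rx":0,"ry":0,"rz":0},
    {"dx":0.12,"dy":0.7,"dz":0,"rx":0,"ry":0,"rz":0}
  ]
}}

```text
t: 9.0
tcp_pos: [0.5064, -0.2146, 0.2329]
tool_rot: [0.762, 0.647, -0.0, -0.001]
force: [-0.3, 0.3, -3.0]
finger_gap: 0.544
gripper_force: 47.8
```

>>> {"api": "move_arm", "payload": {
  "targets": [
    {"dx":0.14,"dy":0.83,"dz":0,"rx":0,"ry":0,"rz":0},
    {"dx":0.14,"dy":0.83,"dz":0,"rx":0,"ry":0,"rz":0},
    {"dx":0.14,"dy":0.83,"dz":0,"rx":0,"ry":0,"rz":0},
    {"dx":0.14,"dy":0.83,"dz":0,"rx":0,"ry":0,"rz":0},
    {"dx":0.14,"dy":0.83,"dz":0,"rx":0,"ry":0,"rz":0},
    {"dx":0.14,"dy":0.83,"dz":0,"rx":0,"ry":0,"rz":0},
    {"dx":0.14,"dy":0.83,"dz":0,"rx":0,"ry":0,"rz":0},
    {"dx":0.14,"dy":0.83,"dz":0,"rx":0,"ry":0,"rz":0},
    {"dx":0.1,"dy":0.6,"dz":0,"rx":0,"ry":0,"rz":0},
    {"dx":0.06,"dy":0.3,"dz":0,"rx":0,"ry":0,"rz":0}
  ]
}}

```text
t: 10.25
tcp_pos: [0.5388, -0.0267, 0.2338]
tool_rot: [0.762, 0.648, -0.0, 0.0]
force: [-0.2, -1.7, -2.4]
finger_gap: 0.55
gripper_force: 47.8
```

```bash
python3 - <<'E'
import st
from h import *
a=cams.snapshot("scene")[140:300,220:380,::-1];b=cams.snapshot("top")[200:330,260:390,::-1]
cv2.imwrite("pics/c1.png",np.hstack([cv2.resize(a,(400,400),interpolation=2),cv2.resize(b,(400,400),interpolation=2)]))
E
```

```text
t 10.25 tcp [ 0.5388 -0.0267  0.2338] tester [-0.0201  0.0409  0.2098] ydeg -9.258985248594058 z [ 0.     -0.0002 -1.    ] F [-0.2434 -1.7496 -2.449 ] gap 0.5501025380706279 gf 47.75662064552307 q6 -0.09489060043375674
```

View pics/c1.png

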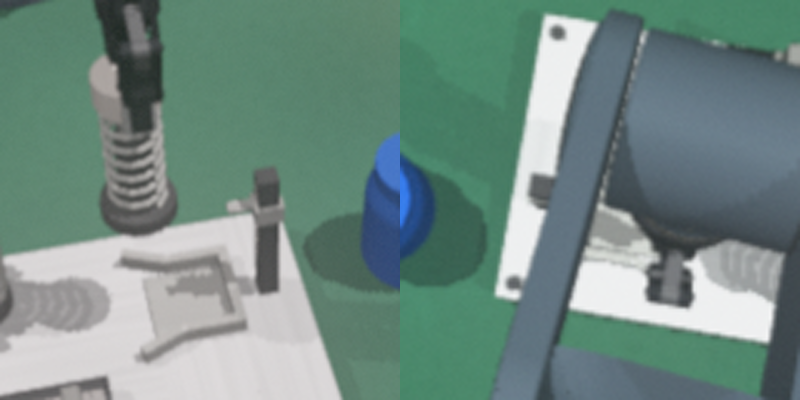

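```bash
python3 - <<'E'
from h import *
print(w2t(plane("scene",(275.6,222.4),.1365)))
print("cross at known heights: pan fwd-left cheeks etc. pred foot underside px",proj("scene",[t2w(-.0201,.0409,.1365),t2w(-.0201,.0409,.1505)]))
r=[t2w(-.0201+.028*np.cos(a),.0409+.028*np.sin(a),.1365) for a in np.linspace(0,6.28,60)]
p=proj("scene",r);print("pred ellipse crop: u",(p[:,0].min()-220)*2.5,(p[:,0].max()-220)*2.5,"vmax",(p[:,1].max()-140)*2.5)
E
```

```text
[-0.0205  0.0396  0.1125]
cross at known heights: pan fwd-left cheeks etc. pred foot underside px [[276.3436 222.4502]
 [275.8088 217.0434]]
pred ellipse crop: u 102.02257288062086 179.70315302849627 vmax 234.88852966125918
```

>>> {"api": "move_arm", "payload": {
  "targets": [
    {"dx":0.05,"dy":0.3,"dz":0,"rx":0,"ry":0,"rz":0},
    {"dx":0.04,"dy":0.25,"dz":-0.3,"rx":0,"ry":0,"rz":0},
    {"dx":0,"dy":0,"dz":-0.6,"rx":0,"ry":0,"rz":0},
    {"dx":0,"dy":0,"dz":-0.7,"rx":0,"ry":0,"rz":0},
    {"dx":0,"dy":0,"dz":-0.7,"rx":0,"ry":0,"rz":0},
    {"dx":0,"dy":0,"dz":-0.7,"rx":0,"ry":0,"rz":0},
    {"dx":0,"dy":0,"dz":-0.5,"rx":0,"ry":0,"rz":0},
    {"dx":0,"dy":0,"dz":-0.3,"rx":0,"ry":0,"rz":0},
    {"dx":0,"dy":0,"dz":0,"rx":0,"ry":0,"rz":0},
    {"dx":0,"dy":0,"dz":0,"rx":0,"ry":0,"rz":0}
  ]
}}

```text
t: 11.6
tcp_pos: [0.5415, -0.0142, 0.1392]
tool_rot: [0.762, 0.647, 0.0, 0.0]
force: [0.5, 0.7, -3.5]
finger_gap: 0.544
gripper_force: 47.8
```

```bash
python3 st.py
```

```text
t 11.6 tcp [ 0.5415 -0.0142  0.1392] tester [-0.0195  0.0536  0.1152] ydeg -9.332293196877082 z [ 0.0011 -0.0003 -1.    ] F [ 0.4955  0.7033 -3.5336] gap 0.5438012556381553 gf 47.75411367416382 q6 -0.06972582077942845
```

>>> {"api": "move_arm", "payload": {
  "targets": [
    {"dx":0,"dy":0,"dz":-0.3,"rx":0,"ry":0,"rz":0},
    {"dx":0,"dy":0,"dz":-0.2,"rx":0,"ry":0,"rz":0},
    {"dx":0,"dy":0,"dz":-0.1,"rx":0,"ry":0,"rz":0},
    {"dx":0,"dy":0,"dz":0,"rx":0,"ry":0,"rz":0},
    {"dx":0.02,"dy":0.15,"dz":0,"rx":0,"ry":0,"rz":0},
    {"dx":0.03,"dy":0.2,"dz":0,"rx":0,"ry":0,"rz":0},
    {"dx":0.03,"dy":0.2,"dz":0,"rx":0,"ry":0,"rz":0},
    {"dx":0.01,"dy":0.1,"dz":0,"rx":0,"ry":0,"rz":0},
    {"dx":0,"dy":0,"dz":0,"rx":0,"ry":0,"rz":0},
    {"dx":0,"dy":0,"dz":0,"rx":0,"ry":0,"rz":0}
  ]
}}

```text
t: 12.85
tcp_pos: [0.5433, 0.0021, 0.1238]
tool_rot: [0.762, 0.647, -0.0, 0.0]
force: [0.8, 0.8, -1.8]
finger_gap: 0.55
gripper_force: 47.8
```

```bash
python3 st.py
```

```text
t 12.85 tcp [0.5433 0.0021 0.1238] tester [-0.0204  0.07    0.0998] ydeg -9.327582492331072 z [ 0.0001 -0.0001 -1.    ] F [ 0.8225  0.8153 -1.8052] gap 0.5496665652085808 gf 47.754605412483215 q6 -0.03891431709676607
```

>>> {"api": "move_arm", "payload": {
  "targets": [
    {"dx":0.005,"dy":0.03,"dz":0,"rx":0,"ry":0,"rz":0},
    {"dx":0.005,"dy":0.03,"dz":0,"rx":0,"ry":0,"rz":0},
    {"dx":0.005,"dy":0.03,"dz":0,"rx":0,"ry":0,"rz":0},
    {"dx":0.005,"dy":0.03,"dz":0,"rx":0,"ry":0,"rz":0},
    {"dx":0,"dy":0,"dz":0,"rx":0,"ry":0,"rz":0},
    {"dx":0,"dy":0,"dz":0,"rx":0,"ry":0,"rz":0},
    {"dx":0,"dy":0,"dz":0,"rx":0,"ry":0,"rz":0},
    {"dx":0,"dy":0,"dz":0,"rx":0,"ry":0,"rz":0},
    {"dx":0,"dy":0,"dz":0,"rx":0,"ry":0,"rz":0},
    {"dx":0,"dy":0,"dz":0,"rx":0,"ry":0,"rz":0}
  ]
}}

```text
t: 14.1
tcp_pos: [0.5438, 0.0051, 0.1238]
tool_rot: [0.762, 0.647, -0.0, 0.0]
force: [-0.3, -0.4, -2.5]
finger_gap: 0.549
gripper_force: 47.8
```

```bash
python3 st.py; python3 - <<'E'
from h import *
crop("scene",260,190,90,85,7,"p1")
E
```

```text
t 14.1 tcp [0.5438 0.0051 0.1238] tester [-0.0204  0.073   0.0998] ydeg -9.333185267267092 z [-0. -0. -1.] F [-0.3293 -0.4109 -2.5085] gap 0.5487873992264265 gf 47.75586426258087 q6 -0.033204325503921
```

View pics/p1.png

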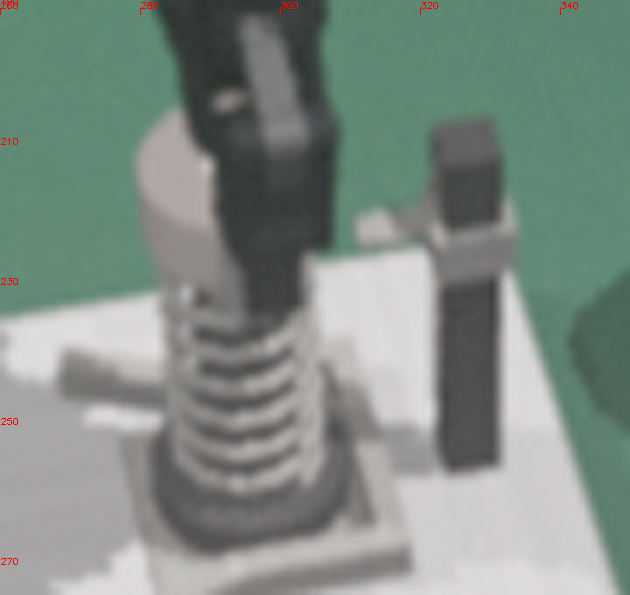

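Foot sits between the cheeks with its front edge just short of the stop, and no contact force shows yet. Pushing a little further, then setting it down.

>>> {"api": "move_arm", "payload": {
  "targets": [
    {"dx":0.005,"dy":0.03,"dz":0,"rx":0,"ry":0,"rz":0},
    {"dx":0.005,"dy":0.03,"dz":0,"rx":0,"ry":0,"rz":0},
    {"dx":0.005,"dy":0.03,"dz":0,"rx":0,"ry":0,"rz":0},
    {"dx":0,"dy":0,"dz":0,"rx":0,"ry":0,"rz":0},
    {"dx":0,"dy":0,"dz":0,"rx":0,"ry":0,"rz":0},
    {"dx":0,"dy":0,"dz":0,"rx":0,"ry":0,"rz":0},
    {"dx":0,"dy":0,"dz":0,"rx":0,"ry":0,"rz":0},
    {"dx":0,"dy":0,"dz":0,"rx":0,"ry":0,"rz":0},
    {"dx":0,"dy":0,"dz":0,"rx":0,"ry":0,"rz":0},
    {"dx":0,"dy":0,"dz":0,"rx":0,"ry":0,"rz":0}
  ]
}}

```text
t: 15.4
tcp_pos: [0.5442, 0.0074, 0.1238]
tool_rot: [0.762, 0.647, -0.0, 0.0]
force: [0.5, -1.1, -1.6]
finger_gap: 0.549
gripper_force: 47.8
```

```bash
python3 st.py; python3 - <<'E'
from h import *
q=lambda P:(proj("scene",P)-[260,190])*7
for h in(.09,.095,.1,.105):print(h,q([t2w(-.025,.103,.024+h),t2w(-.015,.103,.024+h),t2w(-.015,.103,.02+h)]).round().tolist())
print("post top corners",q([t2w(-.028,.124,.149),t2w(-.012,.124,.149),t2w(-.012,.14,.149),t2w(-.012,.124,.024),t2w(-.012,.14,.024)]).round())
E
```

```text
t 15.4 tcp [0.5442 0.0074 0.1238] tester [-0.0204  0.0753  0.0998] ydeg -9.332024698696163 z [ 0. -0. -1.] F [ 0.5219 -1.1259 -1.6147] gap 0.5489434481590774 gf 47.758914828300476 q6 -0.02890330390654611
0.09 [[348.0, 233.0], [356.0, 259.0], [356.0, 270.0]]
0.095 [[348.0, 220.0], [356.0, 246.0], [356.0, 257.0]]
0.1 [[347.0, 206.0], [355.0, 233.0], [356.0, 244.0]]
0.105 [[347.0, 193.0], [355.0, 220.0], [355.0, 231.0]]
post top corners [[422. 118.]
 [436. 161.]
 [496. 150.]
 [438. 473.]
 [493. 462.]]
```

>>> {"api": "move_arm", "payload": {
  "targets": [
    {"dx":0,"dy":0,"dz":-0.03,"rx":0,"ry":0,"rz":0},
    {"dx":0,"dy":0,"dz":-0.03,"rx":0,"ry":0,"rz":0},
    {"dx":0,"dy":0,"dz":-0.03,"rx":0,"ry":0,"rz":0},
    {"dx":0,"dy":0,"dz":0,"rx":0,"ry":0,"rz":0},
    {"dx":0,"dy":0,"dz":0,"rx":0,"ry":0,"rz":0},
    {"dx":0,"dy":0,"dz":0,"rx":0,"ry":0,"rz":0},
    {"dx":0,"dy":0,"dz":0,"rx":0,"ry":0,"rz":0},
    {"dx":0,"dy":0,"dz":0,"rx":0,"ry":0,"rz":0},
    {"dx":0,"dy":0,"dz":0,"rx":0,"ry":0,"rz":0},
    {"dx":0,"dy":0,"dz":0,"rx":0,"ry":0,"rz":0}
  ]
}}

```text
t: 16.65
tcp_pos: [0.5443, 0.0074, 0.1216]
tool_rot: [0.762, 0.647, 0.0, 0.0]
force: [-1.1, -2.3, 1.7]
finger_gap: 0.547
gripper_force: 48.1
```

```bash
python3 st.py; python3 - <<'E'
from h import *
crop("scene",265,225,70,55,9,"p2")
for c in(.0685,.0715,.074):
  for z in(.024,.038):
    r=[t2w(-.0204+.028*np.cos(a),c+.028*np.sin(a),z) for a in np.linspace(0,6.28,90)]
    p=(proj("scene",r)-[265,225])*9;print(c,z,p.min(0).round(),p.max(0).round())
E
```

```text
t 16.65 tcp [0.5443 0.0074 0.1216] tester [-0.0203  0.0753  0.0976] ydeg -9.33277878390437 z [ 0.0004 -0.0001 -1.    ] F [-1.0688 -2.2817  1.6553] gap 0.5469230943454028 gf 48.144378662109375 q6 -0.028927485295827993
0.0685 0.024 [134. 212.] [390. 410.]
0.0685 0.038 [129. 171.] [389. 369.]
0.0715 0.024 [147. 210.] [404. 408.]
0.0715 0.038 [143. 168.] [402. 367.]
0.074 0.024 [158. 208.] [415. 405.]
0.074 0.038 [154. 166.] [413. 364.]
```

View pics/p2.png

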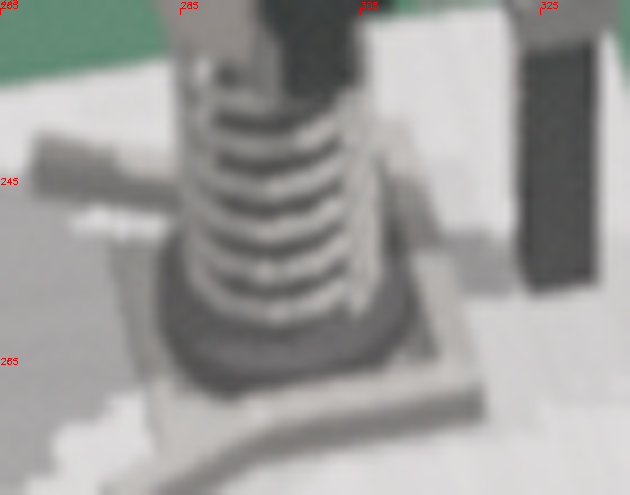

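The foot spans u 285–311 and is at the stop: Fy is -2.3 N and the weight is on the pan. Releasing and rising.

>>> {"api": "move_arm", "payload": {
  "targets": [
    {"dx":0,"dy":0,"dz":0,"rx":0,"ry":0,"rz":0},
    {"dx":0,"dy":0,"dz":0,"rx":0,"ry":0,"rz":0},
    {"dx":0,"dy":0,"dz":0,"rx":0,"ry":0,"rz":0},
    {"dx":0,"dy":0,"dz":0,"rx":0,"ry":0,"rz":0},
    {"dx":0,"dy":0,"dz":0,"rx":0,"ry":0,"rz":0},
    {"dx":0,"dy":0,"dz":0,"rx":0,"ry":0,"rz":0},
    {"dx":0,"dy":0,"dz":0.3,"rx":0,"ry":0,"rz":0},
    {"dx":0,"dy":0,"dz":0.8,"rx":0,"ry":0,"rz":0},
    {"dx":0,"dy":0,"dz":1,"rx":0,"ry":0,"rz":0},
    {"dx":0,"dy":0,"dz":1,"rx":0,"ry":0,"rz":0}
  ],
  "claw": 100
}}

```text
t: 17.95
tcp_pos: [0.5441, 0.0074, 0.2003]
tool_rot: [0.762, 0.647, 0.0, 0.0]
force: [0.6, -0.2, 0.3]
finger_gap: 0.999
gripper_force: 0.0
```

>>> {"api": "move_arm", "payload": {
  "targets": [
    {"dx":0,"dy":0,"dz":0.6,"rx":0,"ry":0,"rz":0},
    {"dx":0,"dy":0,"dz":0,"rx":0,"ry":0,"rz":0},
    {"dx":0,"dy":0,"dz":0,"rx":0,"ry":0,"rz":0},
    {"dx":0,"dy":0,"dz":0,"rx":0,"ry":0,"rz":0},
    {"dx":0,"dy":0,"dz":0,"rx":0,"ry":0,"rz":0},
    {"dx":0,"dy":0,"dz":0,"rx":0,"ry":0,"rz":0},
    {"dx":0,"dy":0,"dz":0,"rx":0,"ry":0,"rz":0},
    {"dx":0,"dy":0,"dz":0,"rx":0,"ry":0,"rz":0},
    {"dx":0,"dy":0,"dz":0,"rx":0,"ry":0,"rz":0},
    {"dx":0,"dy":0,"dz":0,"rx":0,"ry":0,"rz":0}
  ],
  "claw": 0
}}

```text
t: 19.2
tcp_pos: [0.5442, 0.0074, 0.2141]
tool_rot: [0.762, 0.647, 0.0, 0.0]
force: [0.1, 0.5, 0.2]
finger_gap: -0.004
gripper_force: 0.0
```

```bash
python3 st.py; python3 - <<'E'
from h import *
fr=[cams.snapshot("scene").astype(float) for _ in range(6)];im=np.mean(fr,0);np.save("avg.npy",im)
c=cv2.resize(im[185:275,260:345].astype(np.uint8)[:,:,::-1],None,fx=7,fy=6.5,interpolation=2);c=cv2.resize(im[185:270,260:345].astype(np.uint8)[:,:,::-1],None,fx=7,fy=7,interpolation=2)
for k in range(0,85,10):
    cv2.putText(c,str(260+k),(k*7,8),0,.3,(0,0,255));cv2.putText(c,str(185+k),(0,k*7+4),0,.3,(0,0,255))
cv2.imwrite("pics/m1.png",c)
q=lambda P:(proj("scene",P)-[260,185])*7
print("post",q([t2w(-.028,.124,.149),t2w(-.012,.124,.149),t2w(-.012,.14,.149)]).round().tolist())
for z in(.154,.130):
    r=[t2w(-.0203+.024*np.cos(a),.0725+.024*np.sin(a),z) for a in np.linspace(0,6.28,90)]
    p=q(r);print(z,p.min(0).round(),p.max(0).round())
for u in(313,314,315,316,327,328): print(u,im[205:240,u].sum(1).round().astype(int).tolist())
E
```

```text
t 19.2 tcp [0.5442 0.0074 0.2141] tester [-0.0204  0.0753  0.1901] ydeg -9.335458322846465 z [ 0.0001 -0.     -1.    ] F [0.0509 0.4722 0.2358] gap -0.004427768489811016 gf 0.0 q6 -0.028904968741358974
post [[422.0, 153.0], [436.0, 196.0], [496.0, 185.0]]
0.154 [138. 127.] [326. 262.]
0.13 [143. 192.] [328. 326.]
313 [349, 351, 348, 348, 350, 352, 352, 352, 350, 351, 351, 353, 352, 351, 384, 470, 521, 534, 524, 460, 402, 492, 598, 634, 640, 640, 642, 645, 646, 648, 650, 650, 650, 650, 649]
314 [348, 351, 350, 349, 350, 352, 353, 351, 352, 351, 354, 354, 352, 352, 385, 479, 528, 540, 533, 464, 417, 532, 615, 638, 639, 638, 638, 640, 641, 644, 645, 648, 650, 651, 651]
315 [350, 350, 350, 349, 351, 351, 353, 352, 350, 352, 355, 353, 356, 348, 348, 412, 482, 518, 526, 464, 442, 569, 636, 646, 644, 641, 639, 639, 639, 637, 640, 643, 645, 648, 650]
316 [348, 349, 350, 349, 351, 350, 349, 352, 354, 353, 354, 354, 355, 348, 340, 363, 401, 439, 479, 439, 446, 579, 642, 649, 648, 646, 645, 643, 642, 640, 640, 641, 641, 642, 645]
327 [347, 337, 328, 322, 320, 322, 324, 309, 270, 228, 221, 222, 224, 224, 223, 222, 232, 307, 394, 398, 368, 359, 362, 357, 323, 265, 229, 226, 230, 232, 232, 236, 237, 237, 237]
328 [346, 336, 322, 315, 319, 321, 320, 306, 261, 229, 223, 224, 227, 224, 226, 225, 248, 331, 398, 390, 358, 357, 362, 355, 315, 258, 224, 225, 232, 234, 235, 237, 234, 235, 235]
```

View pics/m1.png

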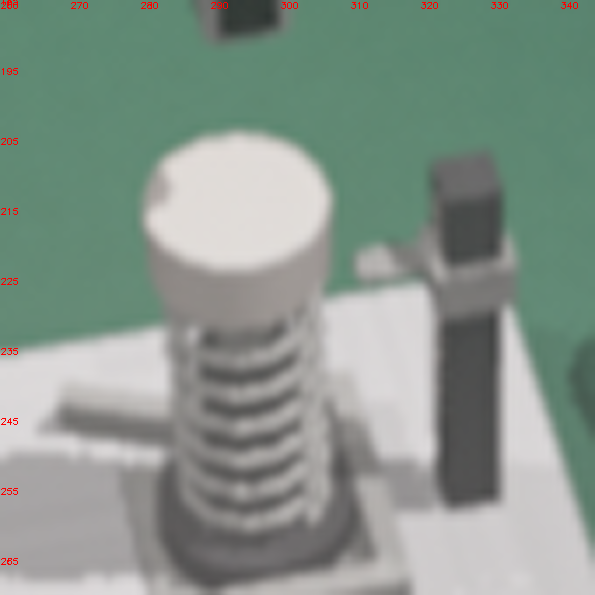

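The unit stands upright on the pan: cap-top ellipse u 280–307, v 204–223, finger tip at about (313,222). Next I work out the mark height relative to the cap top (known to be 130 mm) in the same image.

```bash
python3 - <<'E'
from h import *
im=np.load("avg.npy");g=im.sum(2)
m=((g>590)&(np.indices(g.shape)[1]<309)&(np.indices(g.shape)[0]<226)&(np.indices(g.shape)[1]>275)&(np.indices(g.shape)[0]>200)).astype(np.uint8)
c=max(cv2.findContours(m,0,1)[0],key=cv2.contourArea);(ex,ey),ax,an=cv2.fitEllipse(cv2.convexHull(c));print("ellipse",ex,ey,ax,an, cv2.boundingRect(c))
print("cap on plane z=.154:",w2t(plane("scene",(ex,ey),.154)), "pred centre at y.0725", proj("scene",t2w(-.0203,.0725,.154)))
# threshold profile of cap column: far and near rims
for u in(292,293,294):print(u,g[200:228,u].astype(int).tolist())
r=[t2w(-.0203+.024*np.cos(a),.0725+.024*np.sin(a),.154) for a in np.linspace(0,6.28,200)];p=proj("scene",r);print("pred rims v",p[:,1].min(),p[:,1].max())
def vat(x,h,u):
    ys=np.linspace(.100,.124,50);q=proj("scene",[t2w(x,y,.024+h) for y in ys]);return np.interp(u,q[:,0],q[:,1])
for u in(313,314):
  for h in(.096,.098,.1,.102):print(u,h,"far %.2f near %.2f bottom %.2f"%(vat(-.025,h,u),vat(-.015,h,u),vat(-.015,h-.004,u)))
q=proj("scene",[t2w(-.02,.124,.149),t2w(-.012,.132,.149),t2w(-.028,.132,.149)]);print("post top: near face edge mid",q)
print("post col",[ (u,im[205:225,u].sum(1).round().astype(int).tolist()) for u in(325,326)])
E
```

```text
ellipse 293.3873596191406 213.50729370117188 (18.02015495300293, 25.38991355895996) 86.84244537353516 (281, 205, 26, 18)
cap on plane z=.154: [-0.018   0.0726  0.13  ] pred centre at y.0725 [[293.0848 212.6015]]
292 [353, 352, 349, 402, 540, 628, 655, 658, 657, 658, 658, 659, 658, 659, 659, 660, 660, 660, 660, 660, 661, 661, 639, 552, 450, 422, 421, 417]
293 [350, 351, 348, 423, 575, 646, 658, 658, 658, 658, 658, 659, 658, 659, 659, 660, 661, 660, 660, 660, 661, 661, 638, 553, 454, 424, 422, 421]
294 [350, 349, 348, 425, 577, 648, 659, 659, 659, 659, 658, 658, 659, 659, 660, 660, 661, 659, 661, 661, 662, 662, 638, 554, 456, 429, 430, 430]
pred rims v 203.1599551342564 222.36129712890843
313 0.096 far 220.40 near 224.45 bottom 225.94
313 0.098 far 219.65 near 223.69 bottom 225.20
313 0.1 far 218.90 near 222.94 bottom 224.45
313 0.102 far 218.14 near 222.18 bottom 223.69
314 0.096 far 220.23 near 224.27 bottom 225.77
314 0.098 far 219.48 near 223.52 bottom 225.02
314 0.1 far 218.72 near 222.76 bottom 224.27
314 0.102 far 217.96 near 222.01 bottom 223.52
post top: near face edge mid [[321.2329 209.8752]
 [326.5811 212.2084]
 [324.5161 206.1007]]
post col [(325, [347, 342, 330, 317, 314, 317, 316, 311, 275, 233, 222, 220, 224, 224, 222, 224, 221, 270, 374, 393]), (326, [347, 340, 328, 324, 320, 320, 318, 310, 270, 228, 220, 220, 220, 224, 223, 224, 224, 285, 392, 406])]
```

Mark estimate: 98.5 ±1 mm above the plate, so world z is about 0.1225. Coming down onto the cap with the fingers shut.

>>> {"api": "move_arm", "payload": {
  "targets": [
    {"dx":-0.01,"dy":-0.1,"dz":-0.4,"rx":0,"ry":0,"rz":0},
    {"dx":0,"dy":0,"dz":-0.7,"rx":0,"ry":0,"rz":0},
    {"dx":0,"dy":0,"dz":-0.6,"rx":0,"ry":0,"rz":0},
    {"dx":0,"dy":0,"dz":-0.4,"rx":0,"ry":0,"rz":0},
    {"dx":0,"dy":0,"dz":-0.1,"rx":0,"ry":0,"rz":0},
    {"dx":0,"dy":0,"dz":-0.1,"rx":0,"ry":0,"rz":0},
    {"dx":0,"dy":0,"dz":-0.1,"rx":0,"ry":0,"rz":0},
    {"dx":0,"dy":0,"dz":-0.1,"rx":0,"ry":0,"rz":0},
    {"dx":0,"dy":0,"dz":-0.1,"rx":0,"ry":0,"rz":0},
    {"dx":0,"dy":0,"dz":0,"rx":0,"ry":0,"rz":0}
  ]
}}

```text
t: 20.75
tcp_pos: [0.5443, 0.0049, 0.1494]
tool_rot: [0.762, 0.647, 0.0, 0.0]
force: [-0.1, 1.4, 4.5]
finger_gap: -0.0
gripper_force: 2.0
```

```bash
python3 st.py
```

```text
t 20.75 tcp [0.5443 0.0049 0.1494] tester [-0.0199  0.0729  0.1254] ydeg -9.332524482161098 z [ 0.0011 -0.0002 -1.    ] F [-0.074   1.3984  4.4602] gap -0.00040094359447032427 gf 1.9706274569034576 q6 -0.033601040071098445
```

Contact matches: 4.5 N at a 4.6 mm drop. Pressing down to z about 0.1235, then checking against the mark.

>>> {"api": "move_arm", "payload": {
  "targets": [
    {"dx":0,"dy":0,"dz":-0.13,"rx":0,"ry":0,"rz":0},
    {"dx":0,"dy":0,"dz":-0.15,"rx":0,"ry":0,"rz":0},
    {"dx":0,"dy":0,"dz":-0.15,"rx":0,"ry":0,"rz":0},
    {"dx":0,"dy":0,"dz":-0.15,"rx":0,"ry":0,"rz":0},
    {"dx":0,"dy":0,"dz":-0.15,"rx":0,"ry":0,"rz":0},
    {"dx":0,"dy":0,"dz":-0.13,"rx":0,"ry":0,"rz":0},
    {"dx":0,"dy":0,"dz":-0.1,"rx":0,"ry":0,"rz":0},
    {"dx":0,"dy":0,"dz":-0.07,"rx":0,"ry":0,"rz":0},
    {"dx":0,"dy":0,"dz":0,"rx":0,"ry":0,"rz":0},
    {"dx":0,"dy":0,"dz":0,"rx":0,"ry":0,"rz":0}
  ]
}}

```text
t: 22.0
tcp_pos: [0.5446, 0.0048, 0.1245]
tool_rot: [0.762, 0.647, 0.001, 0.001]
force: [-2.3, 0.2, 12.2]
finger_gap: 0.0
gripper_force: 5.8
```

```bash
python3 st.py; python3 - <<'E'
from h import *
im=np.mean([cams.snapshot("scene").astype(float) for _ in range(4)],0);g=im.sum(2);np.save("avg2.npy",im)
z=sensors.sense()['tcp_pos'][2]
r=[t2w(-.0203+.024*np.cos(a),.0725+.024*np.sin(a),z) for a in np.linspace(0,6.28,200)];p=proj("scene",r);print("z",z,"pred rims u",p[:,0].min(),p[:,0].max(),"v",p[:,1].min(),p[:,1].max())
for u in(283,285,301,303):
  q=p[np.abs(p[:,0]-u)<.5,1];print(u,"pred",q.min(),q.max(),g[210:242,u].astype(int).tolist())
print("finger",g[215:230,313].astype(int).tolist())
c=cv2.resize(im[185:270,260:345].astype(np.uint8)[:,:,::-1],None,fx=7,fy=7,interpolation=2);cv2.imwrite("pics/m2.png",c)
E
```

```text
t 22.0 tcp [0.5446 0.0048 0.1245] tester [-0.0196  0.0728  0.1005] ydeg -9.324796648807546 z [ 0.0019 -0.0005 -1.    ] F [-2.3358  0.2139 12.2455] gap 0.00038876956181425307 gf 5.842046432371717 q6 -0.03361116216499443
z 0.12458262656829583 pred rims u 280.6684979508435 306.95902228678665 v 214.49051016926026 233.63705319387873
283 pred 218.60671460602484 230.1401911964732 [355, 354, 356, 355, 353, 352, 354, 353, 354, 371, 416, 462, 490, 504, 508, 509, 508, 509, 507, 492, 468, 433, 416, 418, 428, 444, 487, 550, 610, 639, 634, 599]
285 pred 217.03114684216203 231.62814046661936 [357, 358, 355, 354, 354, 353, 353, 371, 416, 469, 497, 506, 504, 507, 504, 507, 508, 507, 507, 507, 511, 501, 466, 430, 417, 416, 414, 413, 419, 427, 430, 427]
301 pred 215.65353160109865 232.0051647904926 [399, 387, 347, 292, 243, 200, 215, 339, 457, 498, 489, 471, 459, 454, 462, 514, 592, 627, 632, 632, 638, 646, 626, 551, 482, 464, 465, 466, 465, 462, 445, 412]
303 pred 216.64994939238818 230.8404537401637 [283, 282, 262, 231, 197, 173, 195, 354, 533, 609, 630, 633, 633, 633, 633, 633, 633, 632, 634, 635, 629, 583, 516, 475, 466, 465, 463, 464, 465, 472, 491, 501]
finger [351, 351, 352, 353, 385, 473, 525, 539, 527, 465, 401, 497, 601, 639, 643]
```

View pics/m2.png

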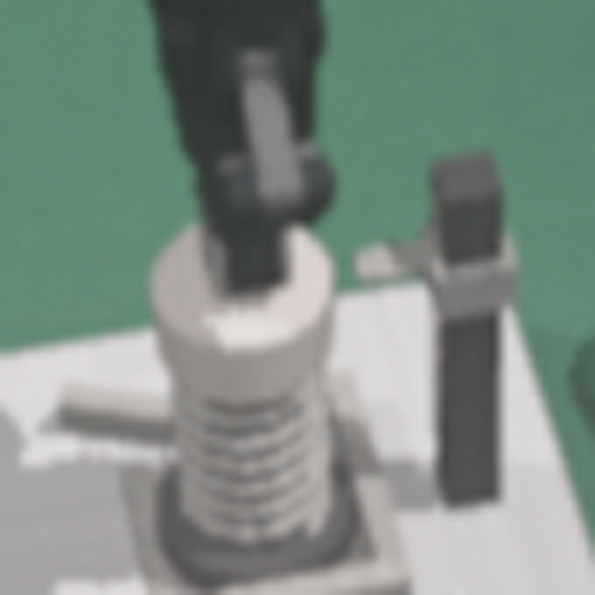

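The picture shows the cap pressed upright at v≈225, with the finger tip at (313,222). The cap rim agrees with the TCP height. About 2 mm to go, then hold.

>>> {"api": "move_arm", "payload": {
  "targets": [
    {"dx":0,"dy":0,"dz":-0.04,"rx":0,"ry":0,"rz":0},
    {"dx":0,"dy":0,"dz":-0.04,"rx":0,"ry":0,"rz":0},
    {"dx":0,"dy":0,"dz":0,"rx":0,"ry":0,"rz":0},
    {"dx":0,"dy":0,"dz":0,"rx":0,"ry":0,"rz":0},
    {"dx":0,"dy":0,"dz":0,"rx":0,"ry":0,"rz":0},
    {"dx":0,"dy":0,"dz":0,"rx":0,"ry":0,"rz":0},
    {"dx":0,"dy":0,"dz":0,"rx":0,"ry":0,"rz":0},
    {"dx":0,"dy":0,"dz":0,"rx":0,"ry":0,"rz":0},
    {"dx":0,"dy":0,"dz":0,"rx":0,"ry":0,"rz":0},
    {"dx":0,"dy":0,"dz":0,"rx":0,"ry":0,"rz":0}
  ]
}}

```text
t: 23.45
tcp_pos: [0.5445, 0.0046, 0.1227]
tool_rot: [0.762, 0.647, 0.0, 0.001]
force: [-2.0, 0.4, 12.8]
finger_gap: -0.002
gripper_force: 6.2
```

```bash
python3 st.py
```

```text
t 23.45 tcp [0.5445 0.0046 0.1227] tester [-0.0196  0.0726  0.0987] ydeg -9.3166624953681 z [ 0.0019 -0.0008 -1.    ] F [-1.975   0.3715 12.835 ] gap -0.0017460086610762335 gf 6.214808939766954 q6 -0.033629349466017394
```

Held 1 s level with the mark. Letting it up and clearing the view of the gauge.

>>> {"api": "move_arm", "payload": {
  "targets": [
    {"dx":0,"dy":0,"dz":0,"rx":0,"ry":0,"rz":0},
    {"dx":0,"dy":0,"dz":0.2,"rx":0,"ry":0,"rz":0},
    {"dx":0,"dy":0,"dz":0.3,"rx":0,"ry":0,"rz":0},
    {"dx":0,"dy":0,"dz":0.4,"rx":0,"ry":0,"rz":0},
    {"dx":0,"dy":0,"dz":0.5,"rx":0,"ry":0,"rz":0},
    {"dx":0,"dy":0,"dz":0.7,"rx":0,"ry":0,"rz":0},
    {"dx":0,"dy":0,"dz":1,"rx":0,"ry":0,"rz":0},
    {"dx":0,"dy":0,"dz":0.8,"rx":0,"ry":0,"rz":0},
    {"dx":0,"dy":0.6,"dz":0.3,"rx":0,"ry":0,"rz":0},
    {"dx":0,"dy":1,"dz":0,"rx":0,"ry":0,"rz":0}
  ]
}}

```text
t: 24.7
tcp_pos: [0.5437, 0.0456, 0.2262]
tool_rot: [0.763, 0.647, 0.0, -0.0]
force: [-0.1, 1.0, -0.4]
finger_gap: -0.001
gripper_force: 0.0
```

>>> {"api": "move_arm", "payload": {
  "targets": [
    {"dx":0,"dy":1,"dz":0,"rx":0,"ry":0,"rz":0},
    {"dx":0,"dy":1,"dz":0,"rx":0,"ry":0,"rz":0},
    {"dx":0,"dy":1,"dz":0,"rx":0,"ry":0,"rz":0},
    {"dx":0,"dy":1,"dz":0,"rx":0,"ry":0,"rz":0},
    {"dx":0,"dy":0.5,"dz":0,"rx":0,"ry":0,"rz":0},
    {"dx":0,"dy":0,"dz":0,"rx":0,"ry":0,"rz":0},
    {"dx":0,"dy":0,"dz":0,"rx":0,"ry":0,"rz":0},
    {"dx":0,"dy":0,"dz":0,"rx":0,"ry":0,"rz":0},
    {"dx":0,"dy":0,"dz":0,"rx":0,"ry":0,"rz":0},
    {"dx":0,"dy":0,"dz":0,"rx":0,"ry":0,"rz":0}
  ],
  "claw": 50
}}

```text
t: 25.95
tcp_pos: [0.544, 0.157, 0.2264]
tool_rot: [0.763, 0.647, 0.0, 0.0]
force: [0.1, 0.7, -0.4]
finger_gap: 0.5
gripper_force: 0.0
```

```bash
python3 st.py; python3 - <<'E'
from h import *
T0=cv2.imread("pics/top0.png")[:,:,::-1].astype(float)
def brass(im):
    # scale pixels more yellow than their surroundings
    y=(im[:,:,0]+im[:,:,1])/2-im[:,:,2];return y
def gauge(n,im,tag):
    a=np.zeros(im.shape[:2],np.uint8);P=proj(n,[t2w(x,y,.030) for x,y in((.048,-.137),(.088,-.137),(.088,-.003),(.048,-.003))])
    cv2.fillPoly(a,[P.round().astype(int)],1);w=(brass(im)-14).clip(0)*a*(im[:,:,0]-im[:,:,2]>20)
    v,u=np.nonzero(w);k=w[v,u]
    if len(k)<2:print(tag,n,"none",(brass(im)*a).max());return
    c=(u@k/k.sum(),v@k/k.sum());print(tag,n,"n",len(k),"c",c,"spread",u.std(),v.std(),[w2t(plane(n,c,z)) for z in(.026,.036,.042)])
gauge("top",T0,"start");gauge("scene",cv2.imread("pics/scene0.png")[:,:,::-1].astype(float),"start")
Tn=np.mean([cams.snapshot("top").astype(float) for _ in range(3)],0);Sn=np.mean([cams.snapshot("scene").astype(float) for _ in range(3)],0)
np.save("Tn.npy",Tn);np.save("Sn.npy",Sn)
gauge("top",Tn,"now");gauge("scene",Sn,"now")
d=np.abs(Tn-T0).sum(2);print("diff fin area",d[210:235,380:395].max(),"gauge px",d[230:255,370:428].max(1).round())
np.set_printoptions(linewidth=250)
print("rec line area top rows230-238 cols 378-392\n",T0[228:242,376:394].sum(2).astype(int))
# cap up check
r=proj("scene",t2w(-.0203,.0725,.154))[0];print("cap px",r,Sn[int(r[1]),int(r[0])])
E
```

```text
t 25.95 tcp [0.544  0.157  0.2264] tester [-0.0449  0.2229  0.2024] ydeg -9.371369424162586 z [ 0.0001 -0.     -1.    ] F [ 0.1047  0.7158 -0.3508] gap 0.5004027258443243 gf 0.0 q6 0.24723101162758954
start top n 20 c (np.float64(414.7665615141956), np.float64(242.29495268138803)) spread 0.7262919523166975 2.3339880033967613 [array([ 0.0759, -0.1111,  0.002 ]), array([ 0.0743, -0.1093,  0.012 ]), array([ 0.0733, -0.1083,  0.018 ])]
start scene n 19 c (np.float64(207.06199460916443), np.float64(312.1212938005391)) spread 0.7947194142390263 1.8637822325921867 [array([ 0.0667, -0.111 ,  0.002 ]), array([ 0.0739, -0.11  ,  0.012 ]), array([ 0.0782, -0.1094,  0.018 ])]
now top n 20 c (np.float64(399.7056122448981), np.float64(239.61887755102043)) spread 0.7483314773547882 2.3769728648009427 [array([ 0.0764, -0.0745,  0.002 ]), array([ 0.0747, -0.0731,  0.012 ]), array([ 0.0738, -0.0722,  0.018 ])]
now scene n 16 c (np.float64(227.079561042524), np.float64(308.3072702331961)) spread 0.7473912964438374 1.8864235340983213 [array([ 0.0666, -0.0741,  0.002 ]), array([ 0.0738, -0.0736,  0.012 ]
[... 659 characters left out ...]
01 238 298 314 309 291 290 285 279 257 262]
 [535 529 529 528 532 527 489 345 285 415 454 443 414 395 362 328 315 299]
 [535 534 534 534 533 535 515 375 344 479 521 523 504 496 481 466 454 443]
 [534 533 537 538 536 530 524 474 467 516 532 533 533 529 526 526 525 525]
 [533 538 540 536 534 537 531 526 528 528 529 536 531 530 534 530 531 531]
 [532 533 537 533 536 533 535 535 536 540 532 533 534 536 534 534 533 531]
 [534 532 535 535 535 538 537 534 537 533 534 535 533 540 538 534 533 531]
 [531 535 533 536 538 535 536 537 537 537 530 536 537 539 535 536 528 530]
 [532 537 534 535 537 536 535 535 532 510 525 537 538 538 537 533 536 533]]
cap px [293.0848 212.6015] [223.3333 219.     215.    ]
```

```bash
python3 - <<'E'
from h import *
for z in(.036,.042):print(z,"line",w2t(plane("top",(383.8,234.),z)),"peak",w2t(plane("top",(399.7,239.6),z)))
# fin top from colour: both views at z=.110
print("fin top", w2t(plane("scene",S(355,303),.110)),w2t(plane("top",T(415,65),.110)))
print("fin in world", t2w(.1106,-.0315,.097), "tcp at yaw 80.64 needed")
E
```

```text
0.036 line [ 0.0819 -0.0337  0.012 ] peak [ 0.0748 -0.073   0.012 ]
0.042 line [ 0.0809 -0.0331  0.018 ] peak [ 0.0738 -0.0722  0.018 ]
fin top [ 0.1102 -0.0318  0.086 ] [ 0.1107 -0.0309  0.086 ]
fin in world [ 0.6561 -0.1193  0.097 ] tcp at yaw 80.64 needed
```

Peak hand at tester y −73 mm, record line at −33 mm: slider must go about −39.5 mm along y. Moving above the grip.

>>> {"api": "move_arm", "payload": {
  "targets": [
    {"dx":0.37,"dy":-0.92,"dz":0,"rx":0,"ry":0,"rz":0},
    {"dx":0.37,"dy":-0.92,"dz":0,"rx":0,"ry":0,"rz":0},
    {"dx":0.37,"dy":-0.92,"dz":0,"rx":0,"ry":0,"rz":0},
    {"dx":0.37,"dy":-0.92,"dz":0,"rx":0,"ry":0,"rz":0},
    {"dx":0.37,"dy":-0.92,"dz":0,"rx":0,"ry":0,"rz":0},
    {"dx":0.37,"dy":-0.92,"dz":0,"rx":0,"ry":0,"rz":0},
    {"dx":0.37,"dy":-0.92,"dz":0,"rx":0,"ry":0,"rz":0},
    {"dx":0.37,"dy":-0.92,"dz":0,"rx":0,"ry":0,"rz":0},
    {"dx":0.37,"dy":-0.92,"dz":0,"rx":0,"ry":0,"rz":0},
    {"dx":0.37,"dy":-0.92,"dz":0,"rx":0,"ry":0,"rz":0}
  ]
}}

```text
t: 27.5
tcp_pos: [0.637, -0.0742, 0.2263]
tool_rot: [0.762, 0.647, 0.0, 0.0]
force: [0.5, 0.5, -0.1]
finger_gap: 0.495
gripper_force: 0.0
```

>>> {"api": "move_arm", "payload": {
  "targets": [
    {"dx":0.37,"dy":-0.92,"dz":0,"rx":0,"ry":0,"rz":0},
    {"dx":0.37,"dy":-0.92,"dz":0,"rx":0,"ry":0,"rz":0},
    {"dx":0.03,"dy":-0.05,"dz":-0.6,"rx":0,"ry":0,"rz":0},
    {"dx":0,"dy":0,"dz":-0.9,"rx":0,"ry":0,"rz":0},
    {"dx":0,"dy":0,"dz":-1,"rx":0,"ry":0,"rz":0},
    {"dx":0,"dy":0,"dz":-0.9,"rx":0,"ry":0,"rz":0},
    {"dx":0,"dy":0,"dz":-0.6,"rx":0,"ry":0,"rz":0},
    {"dx":0,"dy":0,"dz":0,"rx":0,"ry":0,"rz":0},
    {"dx":0,"dy":0,"dz":0,"rx":0,"ry":0,"rz":0},
    {"dx":0,"dy":0,"dz":0,"rx":0,"ry":0,"rz":0}
  ],
  "claw": 60,
  "newtons": 25
}}

```text
t: 28.75
tcp_pos: [0.6564, -0.12, 0.1275]
tool_rot: [0.762, 0.647, 0.001, 0.001]
force: [-0.2, -0.3, -0.7]
finger_gap: 0.599
gripper_force: 0.0
```

```bash
python3 st.py
```

```text
t 28.75 tcp [ 0.6564 -0.12    0.1275] tester [ 0.111  -0.0321  0.1035] ydeg -9.327660344457202 z [ 0.0021 -0.0007 -1.    ] F [-0.2419 -0.2696 -0.6908] gap 0.5993943880076773 gf 0.0 q6 -0.18522417071334885
```

>>> {"api": "move_arm", "payload": {
  "targets": [
    {"dx":0,"dy":0,"dz":-0.4,"rx":0,"ry":0,"rz":0},
    {"dx":0,"dy":0,"dz":-0.5,"rx":0,"ry":0,"rz":0},
    {"dx":0,"dy":0,"dz":-0.5,"rx":0,"ry":0,"rz":0},
    {"dx":0,"dy":0,"dz":-0.4,"rx":0,"ry":0,"rz":0},
    {"dx":0,"dy":0,"dz":-0.1,"rx":0,"ry":0,"rz":0},
    {"dx":0,"dy":0,"dz":0,"rx":0,"ry":0,"rz":0},
    {"dx":0,"dy":0,"dz":0,"rx":0,"ry":0,"rz":0},
    {"dx":0,"dy":0,"dz":0,"rx":0,"ry":0,"rz":0},
    {"dx":0,"dy":0,"dz":0,"rx":0,"ry":0,"rz":0},
    {"dx":0,"dy":0,"dz":0,"rx":0,"ry":0,"rz":0}
  ]
}}

```text
t: 30.0
tcp_pos: [0.6557, -0.1199, 0.079]
tool_rot: [0.762, 0.647, 0.0, 0.0]
force: [-0.0, -0.5, 0.1]
finger_gap: 0.596
gripper_force: 0.0
```

>>> {"api": "move_arm", "payload": {
  "targets": [
    {"dx":0,"dy":0,"dz":0,"rx":0,"ry":0,"rz":0},
    {"dx":0,"dy":0,"dz":0,"rx":0,"ry":0,"rz":0},
    {"dx":0,"dy":0,"dz":0,"rx":0,"ry":0,"rz":0},
    {"dx":0,"dy":0,"dz":0,"rx":0,"ry":0,"rz":0},
    {"dx":0,"dy":0,"dz":0,"rx":0,"ry":0,"rz":0},
    {"dx":0,"dy":0,"dz":0,"rx":0,"ry":0,"rz":0},
    {"dx":0,"dy":0,"dz":0,"rx":0,"ry":0,"rz":0},
    {"dx":0,"dy":0,"dz":0,"rx":0,"ry":0,"rz":0},
    {"dx":0,"dy":0,"dz":0,"rx":0,"ry":0,"rz":0},
    {"dx":0,"dy":0,"dz":0,"rx":0,"ry":0,"rz":0}
  ],
  "claw": 0,
  "newtons": 25
}}

```text
t: 31.25
tcp_pos: [0.652, -0.119, 0.0788]
tool_rot: [0.762, 0.647, -0.003, -0.003]
force: [-6.9, -0.1, 5.0]
finger_gap: 0.296
gripper_force: 26.7
```

```bash
python3 st.py
```

```text
t 31.25 tcp [ 0.652  -0.119   0.0788] tester [ 0.1065 -0.0319  0.0548] ydeg -9.303958670475184 z [-0.0083  0.0018 -1.    ] F [-6.8927 -0.1391  4.9996] gap 0.2964896529532939 gf 26.702080965042114 q6 -0.18514102855375197
```

Gripped (25 mm). The fin sits a few mm nearer in x, so I relieve that side load and slide −39.5 mm along tester y.

>>> {"api": "move_arm", "payload": {
  "targets": [
    {"dx":-0.18,"dy":0.03,"dz":0,"rx":0,"ry":0,"rz":0},
    {"dx":-0.037,"dy":-0.123,"dz":0,"rx":0,"ry":0,"rz":0},
    {"dx":-0.037,"dy":-0.223,"dz":0,"rx":0,"ry":0,"rz":0},
    {"dx":-0.037,"dy":-0.273,"dz":0,"rx":0,"ry":0,"rz":0},
    {"dx":-0.037,"dy":-0.273,"dz":0,"rx":0,"ry":0,"rz":0},
    {"dx":-0.037,"dy":-0.273,"dz":0,"rx":0,"ry":0,"rz":0},
    {"dx":-0.037,"dy":-0.223,"dz":0,"rx":0,"ry":0,"rz":0},
    {"dx":-0.037,"dy":-0.173,"dz":0,"rx":0,"ry":0,"rz":0},
    {"dx":0,"dy":0,"dz":0,"rx":0,"ry":0,"rz":0},
    {"dx":0,"dy":0,"dz":0,"rx":0,"ry":0,"rz":0}
  ]
}}

```text
t: 32.5
tcp_pos: [0.6451, -0.159, 0.079]
tool_rot: [0.762, 0.647, -0.0, 0.001]
force: [4.2, -2.1, 0.7]
finger_gap: 0.297
gripper_force: 26.1
```

```bash
python3 st.py
```

```text
t 32.5 tcp [ 0.6451 -0.159   0.079 ] tester [ 0.1063 -0.0725  0.055 ] ydeg -9.322612919187808 z [ 0.0011 -0.0017 -1.    ] F [ 4.1643 -2.1195  0.662 ] gap 0.2974270572097232 gf 26.147232949733734 q6 -0.245572025263153
```

Moved −40.6 mm, within tolerance. Release, rise and clear the view to verify.

>>> {"api": "move_arm", "payload": {
  "targets": [
    {"dx":0,"dy":0,"dz":0,"rx":0,"ry":0,"rz":0},
    {"dx":0,"dy":0,"dz":0,"rx":0,"ry":0,"rz":0},
    {"dx":0,"dy":0,"dz":0,"rx":0,"ry":0,"rz":0},
    {"dx":0,"dy":0,"dz":0,"rx":0,"ry":0,"rz":0},
    {"dx":0,"dy":0,"dz":0.5,"rx":0,"ry":0,"rz":0},
    {"dx":0,"dy":0,"dz":1,"rx":0,"ry":0,"rz":0},
    {"dx":0,"dy":0,"dz":1,"rx":0,"ry":0,"rz":0},
    {"dx":0,"dy":0,"dz":1,"rx":0,"ry":0,"rz":0},
    {"dx":0,"dy":0,"dz":1,"rx":0,"ry":0,"rz":0},
    {"dx":0,"dy":0,"dz":1,"rx":0,"ry":0,"rz":0}
  ],
  "claw": 70
}}

```text
t: 33.75
tcp_pos: [0.6447, -0.1581, 0.2183]
tool_rot: [0.762, 0.647, 0.0, 0.0]
force: [-0.1, 0.4, -0.6]
finger_gap: 0.703
gripper_force: 0.0
```

>>> {"api": "move_arm", "payload": {
  "targets": [
    {"dx":-0.4,"dy":1,"dz":0.4,"rx":0,"ry":0,"rz":0},
    {"dx":-0.4,"dy":1,"dz":0,"rx":0,"ry":0,"rz":0},
    {"dx":-0.4,"dy":1,"dz":0,"rx":0,"ry":0,"rz":0},
    {"dx":-0.4,"dy":1,"dz":0,"rx":0,"ry":0,"rz":0},
    {"dx":-0.4,"dy":1,"dz":0,"rx":0,"ry":0,"rz":0},
    {"dx":-0.4,"dy":1,"dz":0,"rx":0,"ry":0,"rz":0},
    {"dx":-0.4,"dy":1,"dz":0,"rx":0,"ry":0,"rz":0},
    {"dx":-0.4,"dy":1,"dz":0,"rx":0,"ry":0,"rz":0},
    {"dx":-0.4,"dy":1,"dz":0,"rx":0,"ry":0,"rz":0},
    {"dx":-0.4,"dy":1,"dz":0,"rx":0,"ry":0,"rz":0}
  ]
}}

```text
t: 35.0
tcp_pos: [0.5437, 0.0936, 0.2262]
tool_rot: [0.762, 0.647, -0.0, -0.0]
force: [-0.5, 0.1, -0.3]
finger_gap: 0.698
gripper_force: 0.0
```

>>> {"api": "move_arm", "payload": {
  "targets": [
    {"dx":0,"dy":0.8,"dz":0,"rx":0,"ry":0,"rz":0},
    {"dx":0,"dy":0.8,"dz":0,"rx":0,"ry":0,"rz":0},
    {"dx":0,"dy":0.4,"dz":0,"rx":0,"ry":0,"rz":0},
    {"dx":0,"dy":0,"dz":0,"rx":0,"ry":0,"rz":0},
    {"dx":0,"dy":0,"dz":0,"rx":0,"ry":0,"rz":0},
    {"dx":0,"dy":0,"dz":0,"rx":0,"ry":0,"rz":0},
    {"dx":0,"dy":0,"dz":0,"rx":0,"ry":0,"rz":0},
    {"dx":0,"dy":0,"dz":0,"rx":0,"ry":0,"rz":0},
    {"dx":0,"dy":0,"dz":0,"rx":0,"ry":0,"rz":0},
    {"dx":0,"dy":0,"dz":0,"rx":0,"ry":0,"rz":0}
  ]
}}

```text
t: 36.25
tcp_pos: [0.5447, 0.1419, 0.2263]
tool_rot: [0.762, 0.647, 0.0, -0.0]
force: [-0.0, -0.0, -0.4]
finger_gap: 0.703
gripper_force: 0.0
```

```bash
python3 st.py; python3 - <<'E'
from h import *
np.set_printoptions(linewidth=250)
n=np.mean([cams.snapshot("top").astype(float) for _ in range(3)],0)
print(n[232:248,390:410].sum(2).astype(int));print("yellow\n",((n[:,:,0]+n[:,:,1])/2-n[:,:,2])[232:248,390:410].astype(int))
g=cams.snapshot("scene").astype(int).sum(2);o=np.load("avg.npy").sum(2)
print("cap/unit diff vs before press:",np.abs(g-o)[203:262,280:308].mean())
E
```

```text
t 36.25 tcp [0.5447 0.1419 0.2263] tester [-0.0418  0.2081  0.2023] ydeg -9.336461299427029 z [ 0.0001  0.     -1.    ] F [-0.0457 -0.0291 -0.4172] gap 0.7028949239645612 gf 0.0 q6 0.21919154807207294
[[282 265 237 230 220 217 220 234 239 256 269 295 292 284 285 298 295 226 201 201]
 [310 299 281 289 288 284 280 261 234 229 212 225 227 221 226 235 231 207 201 202]
 [390 357 351 335 321 316 314 301 287 289 247 225 240 234 223 224 212 203 201 196]
 [513 500 496 480 444 428 423 384 361 332 260 232 260 260 245 257 243 242 254 230]
 [564 563 563 561 541 531 530 507 496 425 297 256 374 343 321 309 298 287 289 258]
 [570 571 572 572 570 567 568 564 557 462 310 287 480 494 489 477 469 431 413 345]
 [573 572 569 570 573 574 574 576 565 473 365 364 525 560 563 563 558 537 525 494]
 [576 573 571 571 570 574 574 575 567 470 428 484 554 569 571 573 573 569 565 560]
 [575 571 572 572 574 574 574 574 561 467 462 540 567 571 572 571 571 567 571 570]
 [576 573 572 573 574 575 573 568 538 465 475 550 570 572 573 568 571 571 572 570]
 [572 572 573 573 574 575 574 569 524 463 482 553 569 573 571 573 567
[... 795 characters left out ...]
3  3  2  3  2  2  1]
 [ 4  4  4  4  4  4  4  4  6 25 26  6  4  4  4  4  4  3  4  4]
 [ 4  4  4  4  4  5  4  4  6 28 38 11  4  4  5  5  4  4  4  5]
 [ 4  4  4  4  4  4  4  4  6 31 39 12  5  4  4  4  4  4  4  5]
 [ 4  4  4  4  5  4  4  4  9 35 36 11  4  4  4  4  4  4  4  4]
 [ 4  4  4  4  4  4  4  4 10 36 30  9  4  5  4  4  4  4  4  4]
 [ 4  5  4  4  4  4  5  4 11 33 22  8  5  5  4  4  4  4  5  4]
 [ 4  4  4  4  4  4  4  4  9 22 12  6  4  3  4  4  4  5  5  5]
 [ 3  4  4  4  4  4  3  4  6  9  7  5  4  5  5  5  4  4  4  4]
 [ 2  4  3  3  4  4  2  3  5  4  4  4  4  4  4  4  4  4  4  5]
 [ 0  0  1  1  1  2  1  3  3  3  5  4  3  4  4  4  5  4  4  3]]
cap/unit diff vs before press: 18.84816384180791
```

The line is at column 400.7 and the brass hand at about 400, so under 2 mm apart. One quick check of the unit's position, then hand in.

```bash
python3 - <<'E'
from h import *
from station import order
im=np.mean([cams.snapshot("scene").astype(float) for _ in range(4)],0);o=np.load("avg.npy")
f=lambda a:a[200:265,276:312].sum(2).astype(np.float32)
sh,_=cv2.phaseCorrelate(f(o),f(im),cv2.createHanningWindow((36,65),cv2.CV_32F));print("shift px",sh)
if np.hypot(*sh)<.8: print(order.sign_off())
E
```

```text
shift px (-0.09135634682367666, 0.2516829753316827)
the job is handed in; nothing more can be done
None
```

The job is handed in at about 36 s of the 61 s limit. The spring unit stands upright on the pan against the stop, pressed to my measured mark height (±1 mm) and held 1 s, cap back up. The record line is within about 2 mm of the peak hand, and the judge returned no verdict.

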